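# Shut the desk organiser after art class

## Robot

A 7-joint arm with a two-finger parallel gripper is mounted at the origin on the work surface. World frame = base frame: x ahead of the robot, y to its left, z up, the work surface at z = 0. Lengths are in m, angles in degrees, forces in N, time in s.
With the tool pointing down it reaches from about 0.425 to 0.875 m from the base axis. Payload 4.7 kg.
Tool frame: the origin (TCP) lies on the centre line of the jaws, within the pads' length; the fingertips stand 25 mm ahead of it and the grasp point (between the pads) lies 6 mm ahead of it (bot.nose_length is the z of the fingertips in the tool frame, in m); z points along the fingers, y is the direction in which the jaws open and shut (so a half turn about z gives the same grasp; the last joint's range is limited). The gripper opens to 87 mm and grips with 3 to 60 N. Pads are 19 mm wide; open, the fingers measure 117 mm over their backs; the gripper's body (75 mm by 190 mm) begins 51 mm behind the grasp point.
Start: joints at [74.891, 18.392, -4.016, 83.108, 1.295, 78.541, -3.26], TCP at [0.178, -0.625, 0.248] pointing down, gripper open.
Joint ranges: [-163.93, 163.93], [-17.29, 119.83], [-79.2, 71.16], [3.27, 140.29], [-89.18, 269.18], [5.43, 117.66], [-154.24, 154.24]. Speed limits (degrees/s): [147.25, 147.25, 180, 180, 180, 180, 180].

## Interface

Orientations are given as a 3x3 rotation matrix whose columns are the frame's x, y, z axes.
In Python, from plant import status, viewer, bot gives the robot as it stands.
- The arm moves only by the tool apply_moves, never from a script. Its argument "moves" is text: rows parted by semicolons, each of 5 numbers parted by spaces: the shift along the world's x, y, z in mm, then the turn about the world's z in units of 8 degrees (1.0 is 8 degrees), then the gripper's target within -1 to 1 (fully open at 1, half-way at 0, shut at -1). A call has 1 to 10 rows; each row shifts and turns the commanded pose from where the row before left it; what a row does not reach is not made up. A row lasts 1/8 s, in which the tool goes at most 62.5 mm and 10.7 degrees, less where a joint would pass 70% of its speed; a pose out of reach is approached as far as the arm can. A call is refused whole if a number of a shift passes 62.5 or a number of a turn 1, either way. A call with a gripper value outside its range is refused whole. The fingers move at their own pace and stop on an object; the grip force is fixed at half the most. Time passes only in rows, so rows that do not move let the fingers close. It gives the time, the measured TCP pose, the force and the opening at its end, in the units of the state.
- status.get_obs(): the state, without advancing time (a new reading comes with each control period).
- viewer.snapshot(name): name is "side" or "top" or "wrist"; returns a dict with "frame" (420x560x3 uint8, blue, green, red), "fx", "fy", "cx", "cy" (pixels), "origin" and "attitude" of the camera in the world; the wrist camera has in their place "mount" (4x4, takes a point from camera to tool coordinates, whose origin is the TCP and whose axes are the flange's). Camera axes: x right, y down, z forward; pixel columns grow to the right and rows downward; lengths in m; the calibration is good to about 2 mm. A picture is of the moment at which its call begins: read the wrist's pose just before it. There is no depth.
- bot.close_job(): hands the job in, once; it reports no verdict.
The state is a dict: "time_s": time; "joint_positions": joint angles; "qvel": joint speeds; "effort": joint torques, N m; "tcp_pos": TCP position; "tcp_rot": TCP orientation; "contact_force": force on the tool from outside, world axes, zero at the start; "torque": the same for the moment, N m; "width": finger opening in m.
Only numpy, scipy, OpenCV 4.12 (cv2) and the standard library are available. Lean on these libraries where they do the work, as an engineer would, in place of code of your own. Each camera call takes 0.05 s, during which the arm holds its last target. There are 200 camera calls.

## Task

The art supplies are put away: close up the desk organiser by pushing both of its open drawers fully home and folding its raised lid down flat. Only push with your fingertips from the outside: do not grip or pinch anything or touch the inner faces of the lid and drawer fronts, do not lift or shove the organiser itself, and leave the things around it as they stand.

Things in the scene. Friction and masses are not known exactly. Their poses are not given: they have to be found in the camera images.
- organiser: white desk organiser, 130 (x) x 250 (y) x 95 mm (z) without its lid, about 2.5 kg, standing loose on the desk. Origin at the centre of its underside; its -x side is the front with the drawers (towards the robot, turned up to 0.35 rad), +y its left as seen from the robot, z up. Two plywood drawers lie side by side below, and a shallow tray with a flap lid is on top
- drawer_left (a joint): left drawer (+y): how far it stands out of the front along the organiser's -x, m; 0 = shut, starts 0.02 to 0.055, end stop 0.075. Slides with 1 to 2 N of friction and stays where it is left; no spring, no handle
- drawer_right (a joint): right drawer (-y): the same as the left one
- drawer_left_front (a point): centre of the outer face of the left drawer's flat front panel, 38 mm above the desk; panel 119 mm wide, 60 mm high (8 to 68 mm above the desk), 12 mm thick; moves with the drawer. Shut, this face lies 77 mm from the organiser's origin along -x; it is 61.5 mm to the left (+y) of the organiser's middle
- drawer_right_front (a point): the same point on the right drawer's front, 61.5 mm to the right (-y) of the middle
- lid (a joint): angle of the lid, rad; 0 = lying flat and shut, 1.57 would be upright; starts 1.0 to 1.3, stop at 1.45. Its stiff hinge (0.2 N m) keeps it wherever it is left, so it must be pushed all the way down; about 2 to 4 N at the free edge
- lid_hinge (a point): middle of the lid's hinge line, which runs along the organiser's y on its rear (+x) top edge, 65 mm behind the organiser's origin and 95 mm above the desk
- lid_edge (a point): middle of the lid's free edge, on its outer face. The lid is a flat plywood panel 130 mm from hinge to free edge, 250 mm wide, 8 mm thick; raised, its free edge is up and its outer face looks back (+x of the organiser) and up; shut, its outer face is the top, 103 mm above the desk
- lid_lining: thin board on the lid's inner face; not to be touched. Origin at the middle of the inner face
- drawer_left_lining: thin board on the inner face of the left drawer front; not to be touched. Origin at the foot of the panel's inner face
- drawer_right_lining: the same on the right drawer front
- glue_stick: white glue stick with an orange cap, standing upright, 29 mm across, 95 mm tall, to one side of the organiser; origin under its base. Leave alone
- pump_bottle: clear hand-gel bottle with a white pump, 58 mm across, 155 mm tall, to one side of the organiser; origin under its base. Leave alone
- water_bottle: dark metal drinking bottle with a black cap, 68 mm across, 190 mm tall, to one side of the organiser; origin under its base. Leave alone
- scissors: red-handled scissors lying flat on the desk towards the robot's right, about 175 mm long, 10 mm thick; origin near the pivot, on the desk. Leave alone

How it is judged:
By the outcome, as a careful person would: the job done as asked, in the order asked, and still so for the second after the job is handed in, with the robot touching nothing.
It also fails if it takes over 61 s, if anything falls off the work surface, if the arm or the gripper's body presses on something with over 40 N, if the wrist force passes 120 N, or if a joint passes its speed limit or range.

## Working session

There is one attempt and no reset: what is moved stays moved. The work goes in short steps, Python scripts to look and compute and a tool call to move; the robot and the scene stay as the last step left them, time stands still between calls to the robot, and variables do not carry over. Pictures are saved under pics/ and viewed, about 8 in all and at most 12, crops included, and the job is handed in when it is done.

Besides the shell and the picture viewer there is one more tool, called after "Request:" in YAML: its name, and indented under it one key for each argument. apply_moves: Moves the arm, as the interface text tells. Its arguments: {"type":"object","properties":{"moves":{"type":"string"}},"required":["moves"]}

```bash
mkdir -p pics; python3 - <<'E'
from plant import status, viewer, bot
import cv2,pickle
o=status.get_obs(); print(o['time_s'],o['tcp_pos'],o['tcp_rot'],o['width'])
for n in('side','top'):
    s=viewer.snapshot(n); pickle.dump(s,open(n+'.pkl','wb')); cv2.imwrite(f'pics/{n}0.png',s['frame'])
    print(n,s['fx'],s['cx'],s['cy'],s['origin'],s['attitude'])
E
```

```text
0.0 [ 0.17802965 -0.62459947  0.24644378] [[ 9.61676745e-01  2.74185093e-01 -6.10151231e-04]
 [ 2.74185762e-01 -9.61674941e-01  1.86445918e-03]
 [-7.55602357e-05 -1.96030181e-03 -9.99998076e-01]] 0.08781241663416846
side 459.13467256711135 286.5196590010209 205.80940758308532 [-0.08978866  0.57253416  0.85244626] [[-0.6863667  -0.49356197  0.53413232]
 [-0.72722951  0.45957061 -0.50983535]
 [ 0.00616382 -0.7383708  -0.67436679]]
top 401.0928318096276 274.02413746791217 211.66674169228403 [ 0.47034382 -0.0035269   1.0304405 ] [[-2.37857496e-02 -9.96461332e-01  8.06167030e-02]
 [-9.99713300e-01  2.39299353e-02  8.22720547e-04]
 [-2.74896170e-03 -8.05740211e-02 -9.96744837e-01]]
```

View pics/side0.png

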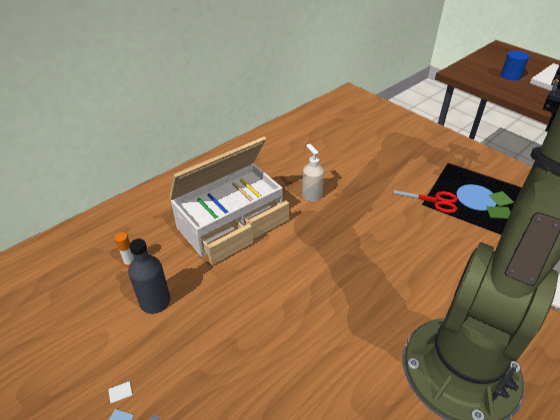

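View pics/top0.png

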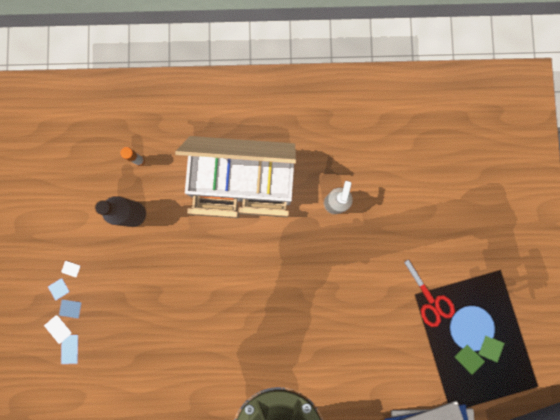

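The top view shows the organiser at columns 187–295 and rows 140–217, with both drawers out and the lid raised. The glue stick and water bottle are to its left, the pump bottle to its right at (340,200), and the scissors are far right. I'll enlarge the organiser in both views.

```bash
python3 - <<'E'
import pickle,cv2,numpy as np
t=pickle.load(open('top.pkl','rb'))['frame'][130:225,170:305]; s=pickle.load(open('side.pkl','rb'))['frame'][135:265,165:300]
cv2.imwrite('pics/tc.png',cv2.resize(t,None,fx=5.8,fy=5.8,interpolation=2))
cv2.imwrite('pics/sc.png',cv2.resize(s,None,fx=4.6,fy=4.6,interpolation=2))
E
```

```text
(no output)
```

View pics/tc.png

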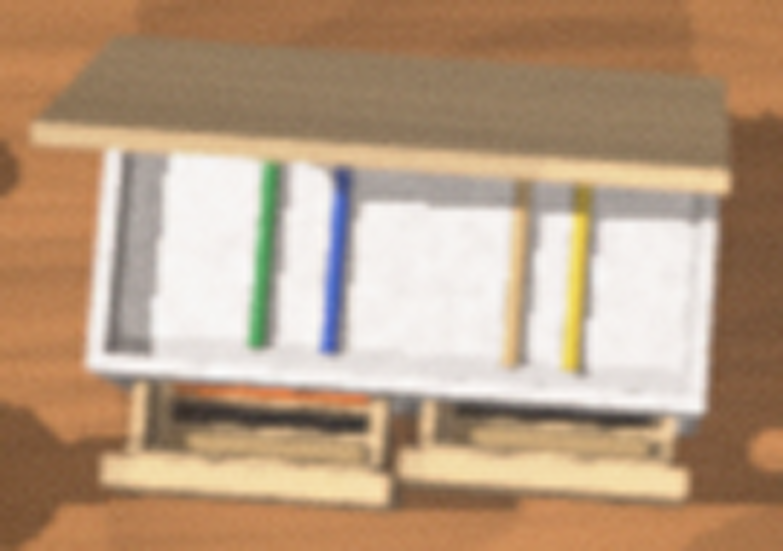

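View pics/sc.png

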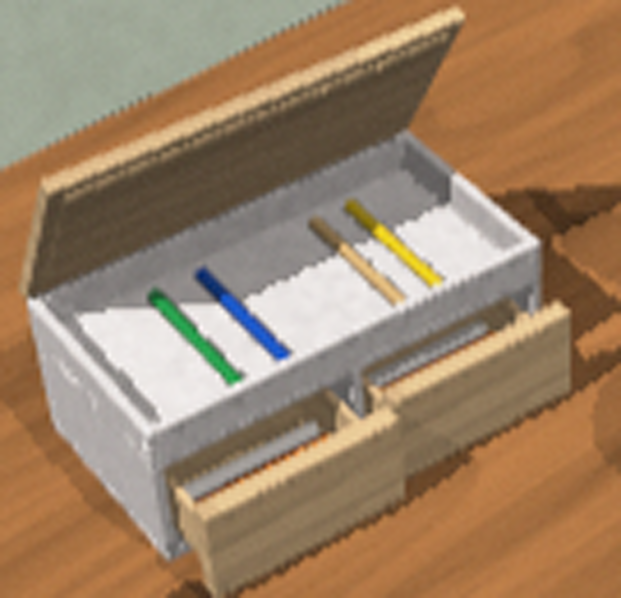

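The crops show the body's front top corners at crop (88,368) and (705,410). The drawer front top edges run (100,482)–(390,503) and (402,478)–(687,497). The lid's outer free edge runs (38,123)–(727,168) in the top crop. In the side crop it runs (45,180)–(462,10).

```bash
cat > h.py <<'E'
import pickle,numpy as np
def cam(n):
    return pickle.load(open(n+'.pkl','rb'))
def ray(s,u,v):
    d=np.array(s['attitude'])@[(u-s['cx'])/s['fx'],(v-s['cy'])/s['fy'],1]; return np.array(s['origin']),d
def onz(s,u,v,z):
    o,d=ray(s,u,v); return o+d*(z-o[2])/d[2]
def tri(a,b):
    (o,d),(p,e)=a,b
    k=np.linalg.lstsq(np.c_[d,-e],p-o,rcond=None)[0]; x,y=o+d*k[0],p+e*k[1]; return (x+y)/2,np.linalg.norm(x-y)
E
python3 - <<'E'
from h import *
np.set_printoptions(precision=4,suppress=True)
t,s=cam('top'),cam('side')
T=lambda X,Y:(170+X/5.8-.4,130+Y/5.8-.4)
S=lambda X,Y:(165+X/4.6-.4,135+Y/4.6-.4)
L=onz(t,*T(88,370),.095);R=onz(t,*T(705,412),.095)
print('top front corners',L,R,np.linalg.norm(L-R))
L2=onz(s,*S(153,437),.095);R2=onz(s,*S(538,243),.095);print('side',L2,R2,np.linalg.norm(L2-R2))
L,R=(L+L2)/2,(R+R2)/2
B2=onz(s,*S(30,298),.095);print('rear left side',B2)
ey=(L-R)[:2];ey/=np.linalg.norm(ey);ex=np.array([ey[1],-ey[0]])
c=((L+R)/2)[:2]+.065*ex;print('origin',c,'yaw',np.arctan2(ex[1],ex[0]))
for n,pts in dict(dl=[T(100,487),T(390,504)],dr=[T(402,482),T(687,499)]).items():
    print(n,[(np.array([(q-c)@ex,(q-c)@ey])).round(4) for q in(onz(t,*p,.068)[:2] for p in pts)])
for n,pts in dict(dl=[S(212,517),S(403,410)],dr=[S(365,405),S(570,312)]).items():
    print('s',n,[(np.array([(q-c)@ex,(q-c)@ey])).round(4) for q in(onz(s,*p,.068)[:2] for p in pts)])
for a,b in((T(38,123),S(45,180)),(T(727,168),S(462,8))):
    q,e=tri(ray(t,*a),ray(s,*b));print('lid',q,'local',(q[:2]-c)@ex,(q[:2]-c)@ey,'err',e,'ang',np.arctan2(q[2]-.095,.065-(q[:2]-c)@ex))
for n,(u,v),z in(('pump',(340,203),.06),('glue',(128,154),.095),('water',(103,208),.19)):print(n,onz(t,u,v,z))
E
```

```text
top front corners [0.5941 0.2059 0.095 ] [ 0.571  -0.0435  0.095 ] 0.2504880589138831
side [0.5905 0.2058 0.095 ] [ 0.5695 -0.0387  0.095 ] 0.24539860300615293
rear left side [0.7222 0.193  0.095 ]
origin [0.646  0.0766] yaw -0.08905103006011078
dl [array([-0.1086,  0.1215]), array([-0.1078,  0.0008])]
dr [array([-0.0984, -0.0035]), array([-0.0977, -0.122 ])]
s dl [array([-0.1087,  0.1181]), array([-0.1049, -0.0012])]
s dr [array([-0.0895,  0.0125]), array([-0.0985, -0.1189])]
lid [0.6685 0.1975 0.2097] local 0.011595055156531458 0.12242175710759476 err 0.00035110679900680187 ang 1.1349318772634307
lid [ 0.6451 -0.0503  0.2084] local 0.010372004851013084 -0.12645515708025618 err 0.0038029124296040545 ang 1.1217431377600815
pump [ 0.5661 -0.1635  0.06  ]
glue [0.6914 0.3399 0.095 ]
water [0.5547 0.3571 0.19  ]
```

Request:
apply_moves:
  moves: "24 50 0 -0.3 -1;24 50 0 -0.3 -1;24 50 0 -0.3 -1;24 50 0 -0.3 -1;24 50 0 -0.3 -1;24 50 0 -0.3 -1;24 50 0 -0.3 -1;24 50 0 -0.3 -1;24 50 0 -0.22 -1;24 50 0 0 -1"

```text
time_s: 1.35
tcp_pos: [0.4185, -0.1234, 0.2474]
tcp_rot: [[0.996, -0.088, -0.0], [-0.088, -0.996, -0.001], [0.0, 0.001, -1.0]]
contact_force: [0.2, -0.3, 0.7]
width: 0.0015
```

Request:
apply_moves:
  moves: "18 38 0 0 -1;18 38 0 0 -1;18 38 0 0 -1;18 38 0 0 -1;0 0 -40 0 -1;0 0 -40 0 -1;0 0 -40 0 -1;0 0 -40 0 -1;0 0 -10 0 -1;0 0 0 0 -1"

```text
time_s: 2.6
tcp_pos: [0.4902, 0.027, 0.0777]
tcp_rot: [[0.996, -0.088, -0.001], [-0.088, -0.996, 0.0], [-0.001, -0.0, -1.0]]
contact_force: [0.8, 0.1, -0.3]
width: 0.0003
```

Request:
apply_moves:
  moves: "10 -0.9 0 0 -1;10 -0.9 0 0 -1;10 -0.9 0 0 -1;5 -0.4 0 0 -1;4 -0.4 0 0 -1;4 -0.4 0 0 -1;4 -0.4 0 0 -1;4 -0.4 0 0 -1;4 -0.4 0 0 -1"

```text
time_s: 3.72
tcp_pos: [0.5452, 0.0219, 0.0775]
tcp_rot: [[0.996, -0.088, -0.0], [-0.088, -0.996, 0.0], [-0.0, 0.0, -1.0]]
contact_force: [-0.9, 1.0, 0.3]
width: 0.0005
```

Request:
apply_moves:
  moves: "2 -0.2 0 0 -1;2 -0.2 0 0 -1;1 -0.1 0 0 -1"

```text
time_s: 4.1
tcp_pos: [0.5502, 0.0214, 0.0775]
tcp_rot: [[0.996, -0.088, -0.0], [-0.088, -0.996, 0.0], [-0.0, -0.0, -1.0]]
contact_force: [-1.6, 0.9, -0.1]
width: 0.0006
```

Request:
apply_moves:
  moves: "1 -0.1 0 0 -1;1 -0.1 0 0 -1"

```text
time_s: 4.35
tcp_pos: [0.5522, 0.0212, 0.0775]
tcp_rot: [[0.996, -0.088, -0.0], [-0.088, -0.996, -0.0], [-0.0, 0.0, -1.0]]
contact_force: [-1.7, 1.0, -0.2]
width: 0.0005
```

```bash
python3 - <<'E'
from plant import status, viewer
import cv2,numpy as np
o=status.get_obs();print(o['tcp_pos'],o['contact_force'])
s=viewer.snapshot('side')['frame'][135:265,165:300]
t=viewer.snapshot('top')['frame'][130:230,170:305]
print(status.get_obs()['contact_force'])
a=cv2.resize(s,(400,400));b=cv2.resize(t,(400,400));cv2.imwrite('pics/r1.png',np.hstack([a,b]))
E
```

```text
[0.55216987 0.02116239 0.07752436] [-1.66199712  1.02228612 -0.18109338]
[-1.13815781  0.97731022 -0.89661454]
```

View pics/r1.png

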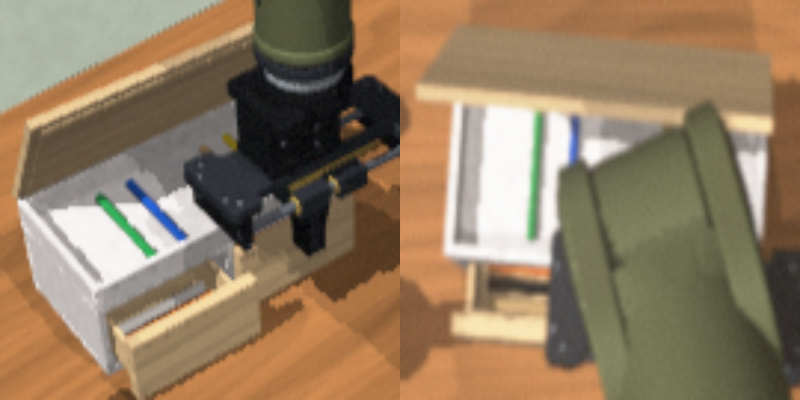

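The right drawer is moving in under the fingertips, at left panel (310,240), and the gripper body stays clear. I'll continue in 1 mm steps, watching the force.

Request:
apply_moves:
  moves: "1 -0.1 0 0 -1;1 -0.1 0 0 -1"

```text
time_s: 4.7
tcp_pos: [0.5539, 0.0209, 0.0776]
tcp_rot: [[0.996, -0.088, -0.001], [-0.088, -0.996, -0.0], [-0.001, 0.0, -1.0]]
contact_force: [-3.1, 1.2, 1.7]
width: 0.0003
```

Request:
apply_moves:
  moves: "1 -0.1 0 0 -1"

```text
time_s: 4.82
tcp_pos: [0.554, 0.0209, 0.0775]
tcp_rot: [[0.996, -0.088, -0.003], [-0.088, -0.996, -0.0], [-0.003, 0.001, -1.0]]
contact_force: [-7.0, 1.2, 4.1]
width: 0.0005
```

Request:
apply_moves:
  moves: "1 -0.1 0 0 -1"

```text
time_s: 4.95
tcp_pos: [0.5541, 0.0209, 0.0775]
tcp_rot: [[0.996, -0.088, -0.005], [-0.088, -0.996, -0.001], [-0.005, 0.001, -1.0]]
contact_force: [-8.4, 0.0, 8.6]
width: 0.0001
```

The force rose sharply at the expected shut position (local x −86.7 mm, predicted −86.5), so the right drawer is home. Now I'll back off and go to the left one.

Request:
apply_moves:
  moves: "-20 1.8 0 0 -1;-46 4 0 0 -1;0 40 0 0 -1;0 40 0 0 -1;0 40 0 0 -1;10 -0.9 0 0 -1;10 -0.9 0 0 -1;10 -0.9 0 0 -1;5 -0.4 0 0 -1;0 0 0 0 -1"

```text
time_s: 6.2
tcp_pos: [0.5256, 0.1427, 0.0774]
tcp_rot: [[0.996, -0.089, -0.0], [-0.089, -0.996, 0.0], [-0.0, -0.0, -1.0]]
contact_force: [-0.3, -0.2, -0.2]
width: 0.0003
```

Request:
apply_moves:
  moves: "4 -0.4 0 0 -1;4 -0.4 0 0 -1;4 -0.4 0 0 -1;4 -0.4 0 0 -1;4 -0.4 0 0 -1;4 -0.4 0 0 -1;2 -0.2 0 0 -1"

```text
time_s: 7.08
tcp_pos: [0.5515, 0.1408, 0.0776]
tcp_rot: [[0.996, -0.088, -0.0], [-0.088, -0.996, 0.0], [-0.0, -0.0, -1.0]]
contact_force: [-1.4, -0.6, 1.0]
width: 0.0005
```

Request:
apply_moves:
  moves: "4 -0.4 0 0 -1;4 -0.4 0 0 -1;2 -0.2 0 0 -1;1 -0.1 0 0 -1"

```text
time_s: 7.58
tcp_pos: [0.5623, 0.1398, 0.0775]
tcp_rot: [[0.996, -0.088, -0.0], [-0.088, -0.996, 0.0], [-0.0, -0.0, -1.0]]
contact_force: [-0.8, 0.7, 0.7]
width: 0.0001
```

Request:
apply_moves:
  moves: "1 -0.1 0 0 -1;1 -0.1 0 0 -1"

```text
time_s: 7.82
tcp_pos: [0.5642, 0.1396, 0.0775]
tcp_rot: [[0.996, -0.088, -0.0], [-0.088, -0.996, 0.0], [-0.0, 0.0, -1.0]]
contact_force: [-0.8, 1.2, -0.2]
width: 0.0001
```

Request:
apply_moves:
  moves: "1 -0.1 0 0 -1"

```text
time_s: 7.95
tcp_pos: [0.5652, 0.1395, 0.0776]
tcp_rot: [[0.996, -0.088, -0.0], [-0.088, -0.996, 0.0], [-0.0, -0.0, -1.0]]
contact_force: [-1.2, 1.1, 0.6]
width: 0.0006
```

Request:
apply_moves:
  moves: "1 -0.1 0 0 -1"

```text
time_s: 8.07
tcp_pos: [0.5653, 0.1395, 0.0775]
tcp_rot: [[0.996, -0.088, -0.002], [-0.088, -0.996, -0.0], [-0.002, 0.0, -1.0]]
contact_force: [-4.1, 0.6, 2.6]
width: 0.0003
```

Request:
apply_moves:
  moves: "1 -0.1 0 0 -1"

```text
time_s: 8.2
tcp_pos: [0.5654, 0.1395, 0.0775]
tcp_rot: [[0.996, -0.088, -0.004], [-0.088, -0.996, -0.001], [-0.004, 0.001, -1.0]]
contact_force: [-8.2, 0.8, 4.9]
width: 0.0006
```

Request:
apply_moves:
  moves: "1 -0.1 0 0 -1"

```text
time_s: 8.32
tcp_pos: [0.5655, 0.1395, 0.0774]
tcp_rot: [[0.996, -0.087, -0.006], [-0.087, -0.996, -0.001], [-0.006, 0.002, -1.0]]
contact_force: [-10.9, -0.4, 8.4]
width: 0.0005
```

Both drawers met a sharp stop at the expected shut pose. Next I retreat, rise, and go over and behind the lid.

Request:
apply_moves:
  moves: "-20 1.8 0 0 -1;-40 3.6 0 0 -1;0 0 44 0 -1;0 0 44 0 -1;0 0 44 0 -1;0 0 44 0 -1;0 0 44 0 -1;0 0 0 0 -1"

```text
time_s: 9.32
tcp_pos: [0.5107, 0.145, 0.3016]
tcp_rot: [[0.996, -0.088, 0.009], [-0.088, -0.996, 0.0], [0.009, -0.001, -1.0]]
contact_force: [-0.3, -0.4, 0.8]
width: 0.0003
```

Request:
apply_moves:
  moves: "42 -15 0 0 -1;42 -15 0 0 -1;42 -15 0 0 -1;42 -15 0 0 -1;42 -15 0 0 -1;0 0 0 0 -1;0 0 0 0 -1"

```text
time_s: 10.2
tcp_pos: [0.7178, 0.0701, 0.2964]
tcp_rot: [[0.996, -0.087, -0.002], [-0.087, -0.996, 0.0], [-0.002, -0.0, -1.0]]
contact_force: [0.4, 0.2, -0.3]
width: 0.0003
```

```bash
python3 - <<'E'
from plant import status, viewer
import cv2,numpy as np
o=status.get_obs();print(o['tcp_pos'],o['contact_force'])
s=viewer.snapshot('side')['frame'][85:265,145:325]
t=viewer.snapshot('top')['frame'][120:230,170:305]
a=cv2.resize(s,(400,400));b=cv2.resize(t,(400,326));b=np.vstack([b,np.zeros((74,400,3),np.uint8)]);cv2.imwrite('pics/r2.png',np.hstack([a,b]))
E
```

```text
[0.71776998 0.0700989  0.29637078] [ 0.41402964  0.1953031  -0.27966462]
```

View pics/r2.png

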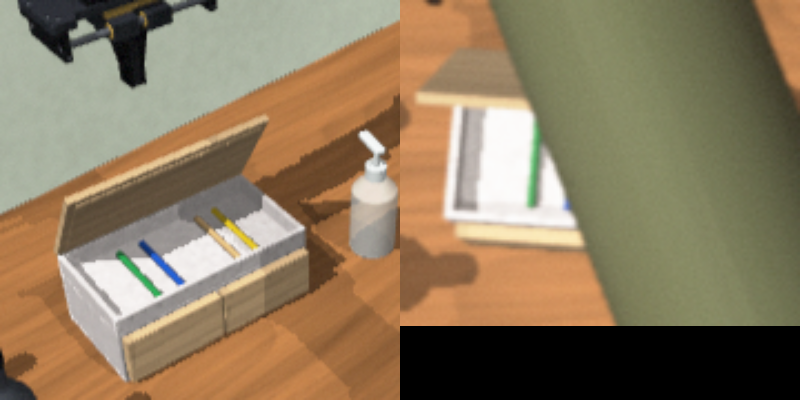

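Both drawers are flush shut (left panel, fronts at (175,345) and (265,290)), the organiser is in place and the tip is above and behind the lid. Next I go down behind it and push.

Request:
apply_moves:
  moves: "0 0 -37 0 -1;0 0 -37 0 -1;0 0 0 0 -1;-12 1 0 0 -1;-12 1 0 0 -1;-8 0.7 0 0 -1;-4 0.4 0 0 -1;-4 0.4 0 0 -1;-4 0.4 0 0 -1"

```text
time_s: 11.42
tcp_pos: [0.6742, 0.0733, 0.2235]
tcp_rot: [[0.996, -0.088, 0.0], [-0.088, -0.996, 0.0], [0.0, -0.0, -1.0]]
contact_force: [0.9, -0.4, -0.3]
width: 0.0003
```

Request:
apply_moves:
  moves: "-5 0.4 -3 0 -1;-5 0.4 -3 0 -1;-5 0.4 -4 0 -1"

```text
time_s: 11.8
tcp_pos: [0.659, 0.0748, 0.2136]
tcp_rot: [[0.996, -0.088, 0.0], [-0.088, -0.996, 0.0], [0.0, -0.0, -1.0]]
contact_force: [0.1, -0.4, 2.6]
width: 0.0004
```

Request:
apply_moves:
  moves: "-5 0.4 -4 0 -1;-5 0.4 -4 0 -1;-4 0.4 -4 0 -1"

```text
time_s: 12.18
tcp_pos: [0.6448, 0.076, 0.2013]
tcp_rot: [[0.996, -0.088, -0.0], [-0.088, -0.996, -0.0], [-0.0, 0.0, -1.0]]
contact_force: [-0.1, 0.5, 1.8]
width: 0.0003
```

Request:
apply_moves:
  moves: "-4 0.4 -5 0 -1;-4 0.4 -6 0 -1;-4 0.4 -6 0 -1;-4 0.4 -6 0 -1"

```text
time_s: 12.68
tcp_pos: [0.6288, 0.0773, 0.178]
tcp_rot: [[0.996, -0.088, -0.0], [-0.088, -0.996, -0.0], [-0.0, 0.0, -1.0]]
contact_force: [-0.6, -0.4, 1.0]
width: 0.0006
```

Request:
apply_moves:
  moves: "-3 0.3 -6 0 -1;-3 0.3 -6 0 -1;-3 0.3 -6 0 -1;-2 0.2 -6 0 -1"

```text
time_s: 13.18
tcp_pos: [0.6182, 0.0784, 0.1542]
tcp_rot: [[0.996, -0.088, 0.0], [-0.088, -0.996, -0.0], [0.0, 0.0, -1.0]]
contact_force: [-0.2, 1.0, 0.9]
width: 0.0007
```

Request:
apply_moves:
  moves: "-1 0 -5 0 -1;-1 0 -5 0 -1;-1 0 -4 0 -1;-1 0 -3 0 -1"

```text
time_s: 13.68
tcp_pos: [0.6145, 0.0787, 0.1374]
tcp_rot: [[0.996, -0.088, 0.001], [-0.088, -0.996, 0.0], [0.001, -0.0, -1.0]]
contact_force: [2.2, 0.5, 1.3]
width: 0.0002
```

Request:
apply_moves:
  moves: "-1 0 -3 0 -1;0 0 -3 0 -1;0 0 -2 0 -1"

```text
time_s: 14.05
tcp_pos: [0.613, 0.0786, 0.1294]
tcp_rot: [[0.996, -0.088, -0.001], [-0.088, -0.996, 0.0], [-0.001, 0.0, -1.0]]
contact_force: [-0.1, 1.3, 0.8]
width: 0.0004
```

Request:
apply_moves:
  moves: "0 0 -1 0 -1"

```text
time_s: 14.18
tcp_pos: [0.613, 0.0786, 0.1285]
tcp_rot: [[0.996, -0.088, -0.001], [-0.088, -0.996, -0.0], [-0.001, 0.0, -1.0]]
contact_force: [-1.6, 0.1, 6.0]
width: 0.0005
```

Request:
apply_moves:
  moves: "0 0 -1 0 -1"

```text
time_s: 14.3
tcp_pos: [0.613, 0.0786, 0.1284]
tcp_rot: [[0.996, -0.088, -0.001], [-0.088, -0.996, -0.001], [-0.001, 0.001, -1.0]]
contact_force: [-4.8, -0.7, 10.0]
width: 0.0005
```

The stop is at tip height about 103.4 mm, which is the flat-lid height. I'll press slightly more, lift off, retreat and look.

Request:
apply_moves:
  moves: "0 0 -1 0 -1;0 0 8 0 -1;0 0 40 0 -1;0 0 50 0 -1;0 0 50 0 -1;0 0 0 0 -1;-20 -60 0 0 -1;-20 -60 0 0 -1;-20 -60 0 0 -1;0 -50 0 0 -1"

```text
time_s: 15.55
tcp_pos: [0.552, -0.1525, 0.2738]
tcp_rot: [[0.996, -0.09, -0.002], [-0.09, -0.996, -0.002], [-0.001, 0.002, -1.0]]
contact_force: [1.4, 1.2, 0.1]
width: 0.0006
```

Request:
apply_moves:
  moves: "-10 -50 0 0 -1;0 0 0 0 -1;0 0 0 0 -1"

```text
time_s: 15.92
tcp_pos: [0.5436, -0.1989, 0.2737]
tcp_rot: [[0.996, -0.088, -0.001], [-0.088, -0.996, 0.001], [-0.001, -0.001, -1.0]]
contact_force: [1.0, 1.3, 0.4]
width: 0.0005
```

```bash
python3 - <<'E'
from plant import status, viewer
import cv2,numpy as np,pickle
o=status.get_obs();print(o['tcp_pos'],o['contact_force'],o['qvel'].max() if hasattr(o['qvel'],'max') else max(o['qvel']))
S=viewer.snapshot('side');T=viewer.snapshot('top')
pickle.dump(S,open('side.pkl','wb'));pickle.dump(T,open('top.pkl','wb'))
a=cv2.resize(S['frame'][135:265,165:300],(400,385),interpolation=2);b=cv2.resize(T['frame'][135:230,170:305],(400,281),interpolation=2);b=np.vstack([b,np.zeros((104,400,3),np.uint8)]);cv2.imwrite('pics/r3.png',np.hstack([a,b]))
E
```

```text
[ 0.54364394 -0.19886216  0.27368082] [1.0118815  1.33483114 0.35617661] 0.11221008587309624
```

View pics/r3.png

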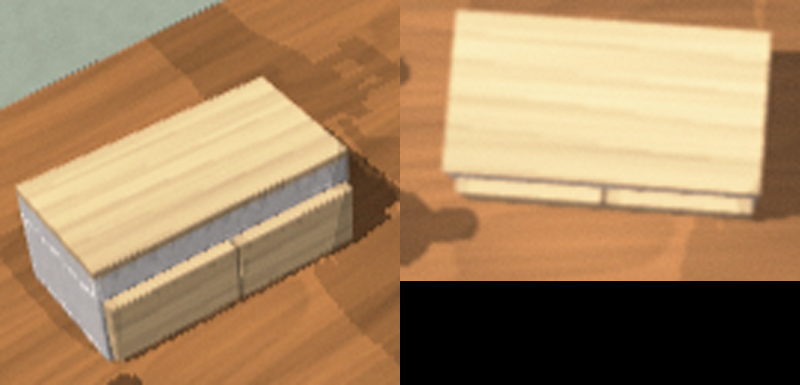

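The lid lies flat, the two drawer fronts are flush and in line, and the organiser's front-left corner is within about 1 px of where it started.

```bash
python3 -c "
from plant import bot
print(bot.close_job())"
```

```text
the job is handed in; nothing more can be done
None
```

The organiser is closed: I pushed the right drawer home, then the left, then folded the lid down flat, and handed the job in at about 16 s of the 61 s allowed. I used the shut fingertips from outside only.

**Drawers:** Each one met a firm stop, at 8 to 11 N along the push. The right one stopped within 1 mm of where I expected. In the last pictures both fronts are flush and in line.

**Lid:** It stopped at a fingertip height of about 103 mm, which is the stated shut height, and it looks flat in both views.

**Organiser:** Its front-left corner is within about 1 pixel of the start, so it was not visibly shoved.

**Other items:** I did not check the bottles, glue stick and scissors again after the last move. The arm passed more than 90 mm above the pump bottle and stayed away from the rest. No force I read suggested an unwanted touch. While pressing on the drawers at their stops, the upward force also reached about 8 N; I put that down to friction at the fingertip, and it was gone once the arm backed off.

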